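# Switch on the microscope bench in order

## Robot

A 6-joint arm with a two-finger parallel gripper is mounted at the origin on the work surface. World frame = base frame: x ahead of the robot, y to its left, z up, the work surface at z = 0. Lengths are in mm, angles in degrees, forces in N, time in s.
With the tool pointing down it reaches from about 350 to 850 mm from the base axis. Payload 8.1 kg.
Tool frame: the origin (TCP) lies midway between the tips of the shut fingers; the grasp point (between the pads) lies 19 mm behind it; z points along the fingers, y is the line along which they close (so a half turn about z gives the same grasp; the last joint's range is limited). The gripper opens to 85 mm and grips with 20 to 120 N. Pads are 22 mm wide; open, the fingers measure 114 mm over their backs; the gripper's body (76 mm by 85 mm) begins 54 mm behind the grasp point. The pads swing forward as they close: fully open they stand 13 mm farther back than shut.
Start: joints at [59.106, 7.471, 85.268, -0, 87.261, -4.893], TCP at [263.011, 539.287, 231.292] pointing down, gripper open.
Joint ranges: [-169.43, 169.43], [-51.17, 129.36], [1.28, 143.12], [-76.62, 256.62], [0, 156.53], [-152.29, 152.29]. Speed limits (degrees/s): [136.94, 136.94, 159.86, 180, 180, 180].

## Interface

Orientations are given as [roll, pitch, yaw] about the fixed x, y, z axes, in that order (R = Rz(yaw) Ry(pitch) Rx(roll)).
In Python, from bench import sensors, optics, r gives the robot as it stands.
- The arm moves only by the tool apply_moves, never from a script. Its argument "targets" is a list of rows, each a list of 7 numbers: the shift along the tool's x, y, z in mm, then the turn, a rotation vector about the tool's x, y, z in rad, then the closure, from 0 (fully open) to 1 (shut). In form: [[x, y, z, wx, wy, wz, claw], ...]. A call has 1 to 20 rows; each row shifts and turns the commanded pose from where the row before left it, along the tool's axes as they then stand; what a row does not reach is not made up. A row lasts 1/8 s, in which the tool goes at most 62.5 mm and 10.7 degrees, less where a joint would pass 70% of its speed; a pose out of reach is approached as far as the arm can. A call is refused whole if a number of a shift passes 62.5 or a number of a turn 0.188, either way. A call with a gripper value outside its range is refused whole. The fingers move at their own pace and stop on an object; "force" is the grip in N (left out, the last holds). Time passes only in rows, so rows that do not move let the fingers close. It gives the time, the measured TCP pose, the force, the opening and the grip force at its end, in the units of the state.
- sensors.sense(): the state, without advancing time (a new reading comes with each control period).
- optics.snapshot(name): name is "scene" or "top"; returns the picture (400x640x3 uint8, red, green, blue); there is no depth.
- optics.get_calibration(name): a dict with "camera_matrix" (3x3 intrinsics, pixels), "dist_coeffs" ([k1, k2, p1, p2, k3] as OpenCV has them; the pictures are not rectified), "pose" (4x4, takes a point from camera to world coordinates). Camera axes: x right, y down, z forward; pixel columns grow to the right and rows downward; lengths in mm; the calibration is good to about 2 mm. A picture is of the moment at which its call begins. get_calibration takes no time and is no camera call.
- r.hand_in(): hands the job in; it is judged then, once.
The state is a dict: "time": time; "joint_pos": joint angles; "qd": joint speeds; "joint_efforts": joint torques, N m; "tool_pos": TCP position; "tcp_rot": TCP orientation; "ft_force": force on the tool from outside, world axes, zero at the start; "wrist_torque": the same for the moment, N m; "finger_gap": finger opening in mm; "grip_force": force on a finger pad.
Only numpy, scipy, OpenCV 4.12 (cv2) and the standard library are available. Lean on these libraries where they do the work, as an engineer would, in place of code of your own. Each camera call takes 0.05 s, during which the arm holds its last target. There are 200 camera calls.

## Task

Switch on this bench for looking at a slide: with a fingertip press the long bar key on the power block, then the round button on the lamp's foot, then the square key on the microscope's foot, in that order, each lightly and all the way down, so that it stays down. Leave the small round button on the power block alone, and do not grasp, lift or push anything along: block, lamp and everything else on the table stay where they are.

Things in the scene. Friction and masses are not known exactly. Their poses are not given: they have to be found in the camera images.
- power_block: loose white power block, 90 (x) x 180 (y) x 45 mm high, 0.9 kg; origin under its centre, z up. Two keys on its top: a long bar key at (0, -35) mm and a small round button at (0, +60) mm
- bar_key_top (a point): centre of the top face of the long grey bar key on the power block, 26 (x) x 64 (y) mm; 67 mm above the table when fully up. z up
- bar_key (a joint): the long bar key. Slides straight down 10 mm under about 4 N and stays where left; its springy cap gives 1 mm more per 1.5 N (up to 11 mm) and springs back. Pushing the top 13 to 17 mm down from fully up takes it fully down, with 5 to 11 N. Value in m, without the cap: 0 = up (top 22 mm proud of its housing), 0.010 = fully down; counts as down past 0.007. May start up to 0.0015 down.
- small_button_top (a point): centre of the top of the small grey round button on the power block, 22 mm diameter, 67 mm above the table when up; not to be pressed
- small_button (a joint): the small round button (leave alone): 0 = up, grows to 0.010 m when pushed down; slides as easily as the others
- lamp: loose desk lamp, black flat foot 140 (x) x 100 (y) x 30 mm high, 1.6 kg; origin under the foot's centre. One round button on the foot at (-38, +15) mm; the neck rises from (+55, -30) mm to 272 mm and bends over to its far right; the shade (100 mm wide) hangs about (+110, -100) mm from the origin, its lower edge about 165 mm up
- lamp_button_top (a point): centre of the top of the grey round button on the lamp's foot, 30 mm diameter; 52 mm above the table when fully up. z up
- lamp_button (a joint): the lamp's round button. Slides straight down 10 mm under about 4 N and stays where left; its springy cap gives 1 mm more per 1.5 N (up to 11 mm) and springs back. Pushing the top 13 to 17 mm down from fully up takes it fully down, with 5 to 11 N. Value in m, without the cap: 0 = up (top 22 mm proud of its housing), 0.010 = fully down; counts as down past 0.007. May start up to 0.0015 down.
- microscope: fixed black microscope, foot 32 mm high: 160 mm wide (x) from y -15 to +135 mm, and a 90 mm wide tongue from y -145 mm; stage (143 mm high) from y -15 to +85 mm, column and tube behind it to 380 mm; origin under the foot. One square key on the tongue at (0, -105) mm
- scope_key_top (a point): centre of the top of the grey square key on the microscope's foot, 28 x 28 mm; 54 mm above the table when fully up. z up
- scope_key (a joint): the microscope's square key. Slides straight down 10 mm under about 4 N and stays where left; its springy cap gives 1 mm more per 1.5 N (up to 11 mm) and springs back. Pushing the top 13 to 17 mm down from fully up takes it fully down, with 5 to 11 N. Value in m, without the cap: 0 = up (top 22 mm proud of its housing), 0.010 = fully down; counts as down past 0.007. May start up to 0.0015 down.
- dropper_bottle: amber glass dropper bottle, standing, 34 mm diameter, 84 mm high; origin under its centre; bystander near the power block
- slide_box: small paper box of slides, 35 x 80 x 30 mm high; origin under its centre; bystander near the lamp, partly under its shade
- specimen_jar: closed specimen jar, 56 mm diameter, 65 mm high; origin under its centre; bystander beside the microscope's tongue
- torch: red pocket torch standing on its head, 34 mm diameter at the foot, 140 mm high; origin under its centre; bystander
- marker: black marker pen lying on the table, 14 mm thick, about 125 mm long; origin under its middle; bystander
- spectacles: thin wire spectacles lying flat, about 125 x 130 mm, 4 mm high; origin on the table between the lenses; bystander
- tube_rack: white rack full of specimen tubes, 60 x 150 mm, 94 mm high; origin under its centre; bystander
- tape_roll: roll of paper tape lying flat, 76 mm diameter, 24 mm high; origin under its centre; bystander
Things that resemble listed ones, but are neither listed nor needed, are in the scene too. What is shaped like the power_block but blue is not meant.

How it is judged:
By the outcome, as a careful person would: the job done as asked, in the order asked, and still so for the second after the job is handed in, with the robot touching nothing.
It also fails if it takes over 64 s, if anything falls off the work surface, if the arm or the gripper's body presses on something with over 40 N, if the wrist force passes 120 N, or if a joint passes its speed limit or range.

## Working session

There is one attempt and no reset: what is moved stays moved. The work goes in short steps, Python scripts to look and compute and a tool call to move; the robot and the scene stay as the last step left them, time stands still between calls to the robot, and variables do not carry over. Pictures are saved under pics/ and viewed, at most 10 in all, crops included, and the job is handed in when it is done.

Besides the shell and the picture viewer there is one more tool, called after "Call:" as name(argument=value, ...), one argument or row to a line, values as JSON. apply_moves: Moves the arm, as the interface text tells. Its arguments: {"type":"object","properties":{"targets":{"type":"array"},"force":{"type":"number"}},"required":["targets"]}

```bash
mkdir -p pics
python3 - <<'E'
from bench import sensors, optics, r
import cv2
for n in("top","scene"):
    im=optics.snapshot(n); cv2.imwrite(f"pics/{n}0.png",im[...,::-1])
    c=optics.get_calibration(n); print(n,c)
s=sensors.sense();print(s)
E
```

```text
top {'camera_matrix': array([[484.2188409 ,   0.        , 316.1755735 ],
       [  0.        , 484.2188409 , 197.71742246],
       [  0.        ,   0.        ,   1.        ]]), 'dist_coeffs': array([-0.0105525,  0.       ,  0.       ,  0.       ,  0.       ]), 'pose': array([[ 1.26519403e-02, -9.94785493e-01,  1.01201534e-01,
         3.56245558e+02],
       [-9.99889712e-01, -1.17993597e-02,  9.01876743e-03,
        -1.01057416e+02],
       [-7.77762570e-03, -1.01304478e-01, -9.94825066e-01,
         1.27165506e+03],
       [ 0.00000000e+00,  0.00000000e+00,  0.00000000e+00,
         1.00000000e+00]])}
scene {'camera_matrix': array([[467.57391698,   0.        , 317.76853067],
       [  0.        , 467.57391698, 197.91281181],
       [  0.        ,   0.        ,   1.        ]]), 'dist_coeffs': array([-0.13506834,  0.        ,  0.        ,  0.        ,  0.        ]), 'pose': array([[-5.27815451e-01,  6.76541909e-01, -5.13519128e-01,
         1.20227306e+03],
       [ 8.49334452e-01,  4.15805581e-01, -3.25171811e-01,
         3.90663830e+02],
       [-6.46823856e-03, -6.07780194e-01, -7.94078962e-01,
         1.22387379e+03],
       [ 0.00000000e+00,  0.00000000e+00,  0.00000000e+00,
         1.00000000e+00]])}
{'time': 0.1, 'joint_pos': array([ 5.91066092e+01,  7.51071783e+00,  8.53223691e+01, -2.03522841e-03,
        8.72634784e+01, -4.89298977e+00]), 'qd': array([-0.01681942, -0.04153284, -0.14258899,  0.01557953, -0.1128843 ,
        0.07556243]), 'joint_efforts': array([ 2.08563491e-03, -5.70944810e+01, -5.01946306e+01,  1.68260090e-05,
        7.76796544e-03,  2.60885116e-05]), 'tool_pos': array([262.75924008, 538.84753921, 230.35643644]), 'tcp_rot': array([-1.79903613e+02, -6.21120625e-03,  1.53999693e+02]), 'ft_force': array([0.59430857, 0.09849398, 0.32209177]), 'wrist_torque': array([-0.02459304,  0.00293836, -0.00919426]), 'grip_force': 0.0, 'finger_gap': 85.3500829617386}
```

View pics/top0.png

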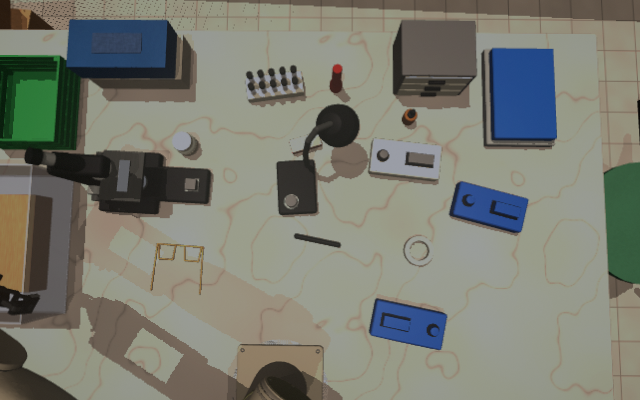

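View pics/scene0.png

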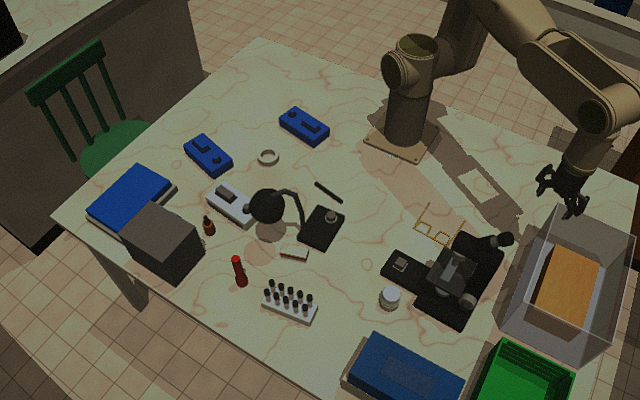

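The top view shows one white power block at (405,160) with its bar key at (420,159) and small button at (383,155). The blue lookalikes at (489,207) and (408,324) are not meant. The lamp's button is at (291,201) and the microscope key at (191,184). I'll confirm these in one enlarged crop.

Run:
```python
import cv2,numpy as np
t=cv2.imread("pics/top0.png");s=cv2.imread("pics/scene0.png")
def c(im,x,y,w,h,k):
    return cv2.resize(im[y:y+h,x:x+w],None,fx=k,fy=k,interpolation=cv2.INTER_CUBIC)
g=1.5
a=np.hstack([c(t,365,130,80,60,5),c(t,265,155,80,60,5)])
b=np.hstack([c(t,155,155,80,60,5),np.zeros((300,400,3),np.uint8)])
cv2.imwrite("pics/c1.png",np.clip(np.vstack([a,b])*g,0,255).astype(np.uint8))
a=np.hstack([c(s,200,170,80,60,5),c(s,290,195,80,60,5)])
b=np.hstack([c(s,370,235,80,60,5),np.zeros((300,400,3),np.uint8)])
cv2.imwrite("pics/c2.png",np.clip(np.vstack([a,b])*g,0,255).astype(np.uint8))
```

```text
(no output)
```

View pics/c1.png

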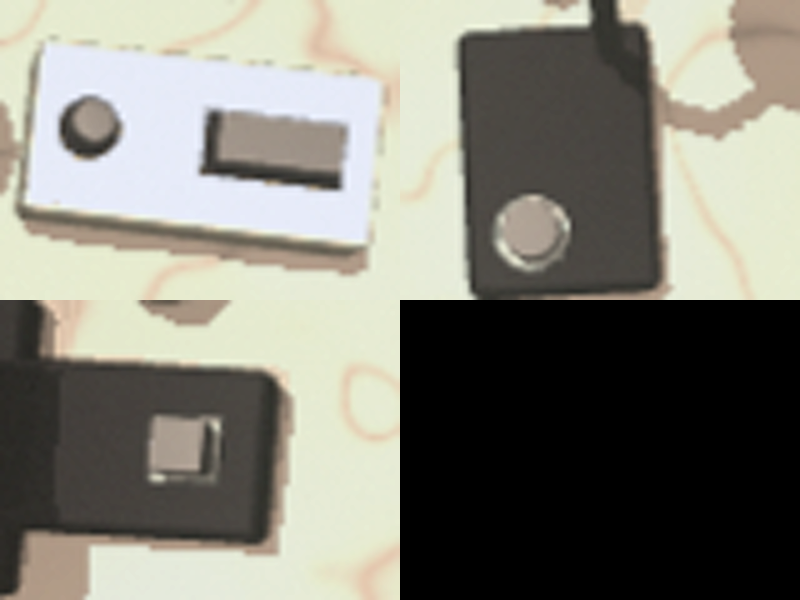

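View pics/c2.png

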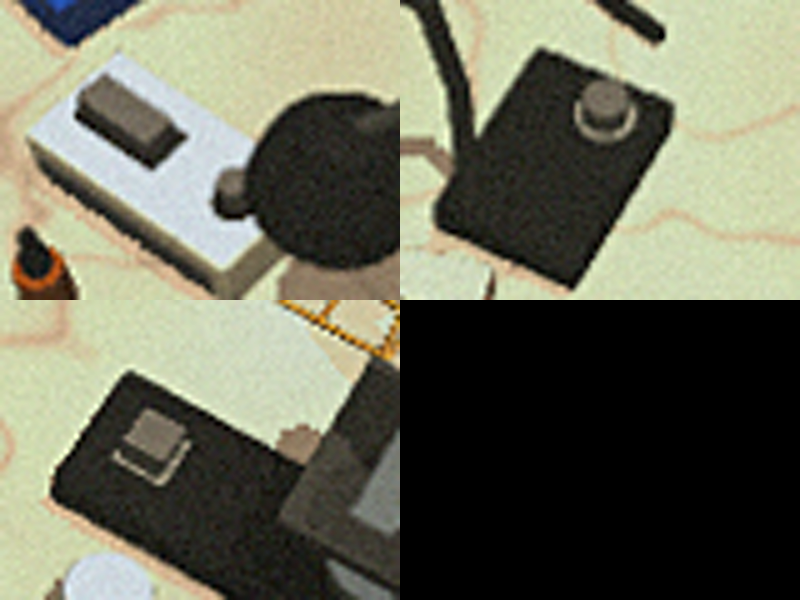

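Crops confirm the targets. Top-face centres, in full-picture pixels:

| Target | Top view | Scene view |
|---|---|---|
| White block's bar key | (421.2,158.2) | (225,192.2) |
| Lamp button | (290.8,200.2) | (330.6,215) |
| Microscope key | (190.2,183.4) | (401,261.2) |

The lamp shade covers part of the small button in the scene view only.

```bash
cat > h.py <<'E'
from bench import sensors, optics, r
import cv2,numpy as np
C={n:optics.get_calibration(n) for n in("top","scene")}
def ray(n,u,v):
    c=C[n];p=cv2.undistortPoints(np.array([[[u,v]]],float),c["camera_matrix"],c["dist_coeffs"])[0,0]
    return c["pose"][:3,3],c["pose"][:3,:3]@np.array([*p,1])
def at(n,u,v,z):
    o,d=ray(n,u,v);return (o+d*(z-o[2])/d[2]).round(1)
def tri(a,b):
    (o,d),(p,e)=ray("top",*a),ray("scene",*b)
    t=np.linalg.lstsq(np.c_[d,-e],p-o,rcond=None)[0]
    return ((o+d*t[0]+p+e*t[1])/2).round(1)
E
python3 - <<'E'
from h import *
for n,a,b,z in(("bar",(421.2,158.2),(225,192.2),67),("lamp",(290.8,200.2),(330.6,215),52),("scope",(190.2,183.4),(401,261.2),54)):
    print(n,at("top",*a,z),at("scene",*b,z),tri(a,b))
f=lambda X,Y,x0,y0:((X+.5)/5-.5+x0,(Y+.5)/5-.5+y0)
print("block corners",*[at("top",*f(X,Y,365,130),45) for X,Y in((42,40),(384,75),(366,245),(20,207))])
print("small",at("top",*f(94,119,365,130),67))
print("lamp corners",*[at("top",*f(X-400,Y,265,155),30) for X,Y in((460,35),(648,25),(660,288),(472,295))])
print("jar",at("top",183,143,65),"bottle",at("top",410,115,84),"torch",at("top",336,70,140),"shade",at("top",337,125,200),"slide box",at("top",306,145,30),"stage front",at("top",160,160,143))
E
```

```text
bar [ 582.  -353.4   67. ] [ 588.7 -345.5   67. ] [ 583.2 -354.3   55.6]
lamp [473.2 -25.8  52. ] [479.9 -20.8  52. ] [474.  -24.8  41.9]
scope [512.9 230.7  54. ] [514.9 235.7  54. ] [512.8 233.7  48.8]
block corners [ 638.5 -234.4   45. ] [ 622.2 -410.3   45. ] [ 533.8 -399.9   45. ] [ 551.3 -223.2   45. ]
small [ 593.2 -258.3   67. ]
lamp corners [575.7  14.3  30. ] [582.1 -83.4  30. ] [445.2 -91.4  30. ] [440.4   5.2  30. ]
jar [614.8 250.2  65. ] bottle [ 688.3 -322.9   84. ] torch [ 782.  -134.8  140. ] shade [ 630.9 -136.3  200. ] slide box [620.4 -61.5  30. ] stage front [556.5 280.5 143. ]
```

Measurements agree: bar to small button is 95.8 mm (95 expected), and the block and lamp geometry fit to about 2 mm. Next I shut the fingers and swing over clear of the scope and lamp.

Call:
apply_moves(
  targets=[
    [-20.8,-28.6,-6.7,0,0,0,1],
    [-20.8,-28.6,-6.7,0,0,0,1],
    [-20.8,-28.6,-6.7,0,0,0,1],
    [-20.8,-28.6,-6.7,0,0,0,1],
    [-20.8,-28.6,-6.7,0,0,0,1],
    [-20.8,-28.6,-6.7,0,0,0,1],
    [-27,-23.5,0,0,0,0,1],
    [-27,-23.5,0,0,0,0,1],
    [-27,-23.5,0,0,0,0,1],
    [-27,-23.5,0,0,0,0,1],
    [-27,-23.5,0,0,0,0,1],
    [-27,-23.5,0,0,0,0,1],
    [-27,-23.5,0,0,0,0,1],
    [-27,-23.5,0,0,0,0,1],
    [-27,-23.5,0,0,0,0,1],
    [-27,-23.5,0,0,0,0,1],
    [0,0,0,0,0,0,1],
    [0,0,0,0,0,0,1],
  ],
)

```text
time: 2.35
tool_pos: [439.2, 1.1, 271.1]
tcp_rot: [180.0, -0.1, 154.0]
ft_force: [-0.1, 0.1, 0.6]
finger_gap: -0.1
grip_force: 0.0
```

Call:
apply_moves(
  targets=[
    [-17.8,-32.3,0,0,0,0,1],
    [-17.8,-32.3,0,0,0,0,1],
    [-17.8,-32.3,0,0,0,0,1],
    [-17.8,-32.3,0,0,0,0,1],
    [-17.8,-32.3,0,0,0,0,1],
    [-17.8,-32.3,0,0,0,0,1],
    [-29.5,-10.3,16.7,0,0,0,1],
    [-29.5,-10.3,16.7,0,0,0,1],
    [-29.5,-10.3,16.7,0,0,0,1],
    [-29.5,-10.3,16.7,0,0,0,1],
    [-29.5,-10.3,16.7,0,0,0,1],
    [-29.5,-10.3,16.7,0,0,0,1],
    [0,0,25,0,0,0,1],
    [0,0,25,0,0,0,1],
    [0,0,25,0,0,0,1],
    [0,0,0,0,0,0,1],
    [0,0,0,0,0,0,1],
  ],
)

```text
time: 4.47
tool_pos: [583.4, -352.8, 97.5]
tcp_rot: [-180.0, 0.1, 154.1]
ft_force: [-0.0, -1.5, 0.6]
finger_gap: 0.2
grip_force: 0.0
```

Call:
apply_moves(
  targets=[
    [0,0,13,0,0,0,1],
    [0,0,12,0,0,0,1],
    [0,0,3,0,0,0,1],
    [0,0,3,0,0,0,1],
    [0,0,3,0,0,0,1],
    [0,0,3,0,0,0,1],
    [0,0,3,0,0,0,1],
    [0,0,3,0,0,0,1],
    [0,0,0,0,0,0,1],
    [0,0,0,0,0,0,1],
  ],
)

```text
time: 5.72
tool_pos: [582.8, -353.5, 53.7]
tcp_rot: [-180.0, 0.0, 154.0]
ft_force: [-2.1, 0.6, 5.3]
finger_gap: -0.0
grip_force: 2.5
```

Call:
apply_moves(
  targets=[
    [0,0,1.5,0,0,0,1],
    [0,0,0,0,0,0,1],
    [0,0,0,0,0,0,1],
  ],
)

```text
time: 6.1
tool_pos: [582.8, -353.5, 52.4]
tcp_rot: [-180.0, 0.0, 154.0]
ft_force: [-4.2, 1.8, 5.9]
finger_gap: -0.1
grip_force: 3.4
```

Call:
apply_moves(
  targets=[
    [0,0,-5,0,0,0,1],
    [0,0,-15,0,0,0,1],
    [0,0,-30,0,0,0,1],
    [0,0,-35,0,0,0,1],
    [0,0,-35,0,0,0,1],
    [29.6,10.2,0,0,0,0,1],
    [29.6,10.2,0,0,0,0,1],
    [29.6,10.2,0,0,0,0,1],
    [29.6,10.2,0,0,0,0,1],
    [29.6,10.2,0,0,0,0,1],
    [29.6,10.2,0,0,0,0,1],
    [0,0,0,0,0,0,1],
    [0,0,0,0,0,0,1],
  ],
)

```text
time: 7.72
tool_pos: [450.6, -221.1, 172.7]
tcp_rot: [-180.0, 0.1, 154.0]
ft_force: [1.2, -0.3, 0.2]
finger_gap: -0.1
grip_force: 0.0
```

Run:
```python
from h import *
t=optics.snapshot("top")[...,::-1];s=optics.snapshot("scene")[...,::-1]
cv2.imwrite("pics/top1.png",t);cv2.imwrite("pics/scene1.png",s)
c=lambda im,x,y:cv2.resize(im[y:y+60,x:x+80],None,fx=5,fy=5,interpolation=cv2.INTER_CUBIC)
a=np.hstack([c(t,365,130),c(s,200,170)]);b=np.hstack([c(t,265,155),c(s,290,195)])
cv2.imwrite("pics/c3.png",np.clip(np.vstack([a,b])*1.5,0,255).astype(np.uint8))
print(sensors.sense()["tool_pos"])
```

```text
[ 450.57458    -221.21342973  172.322157  ]
```

View pics/c3.png

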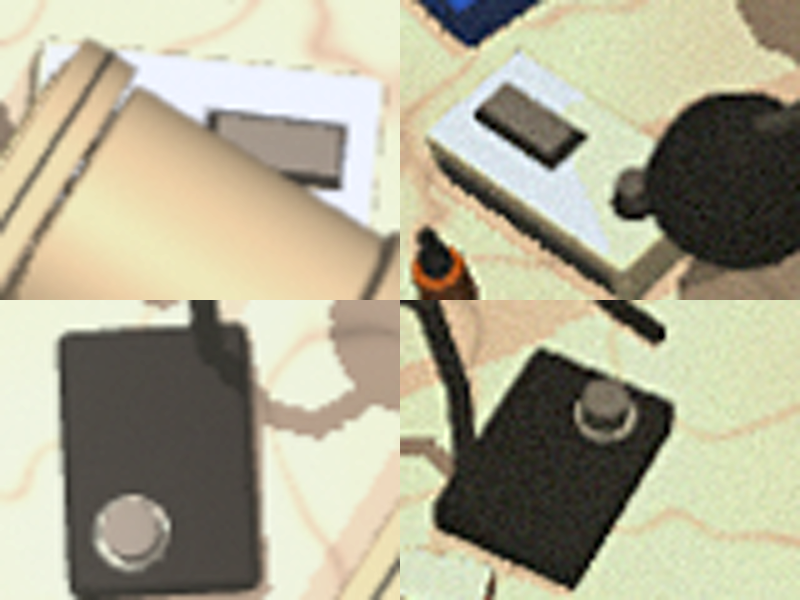

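The bar key now sits visibly lower and the block hasn't moved. Lamp button next.

Call:
apply_moves(
  targets=[
    [10.9,30.9,0,0,0,0,1],
    [10.9,30.9,0,0,0,0,1],
    [10.9,30.9,0,0,0,0,1],
    [10.9,30.9,0,0,0,0,1],
    [10.9,30.9,0,0,0,0,1],
    [10.9,30.9,0,0,0,0,1],
    [0,0,31,0,0,0,1],
    [0,0,31,0,0,0,1],
    [0,0,31,0,0,0,1],
    [0,0,0,0,0,0,1],
    [0,0,0,0,0,0,1],
  ],
)

```text
time: 9.2
tool_pos: [473.3, -25.5, 79.9]
tcp_rot: [180.0, 0.1, 154.0]
ft_force: [0.9, -0.7, 0.6]
finger_gap: 0.2
grip_force: 0.0
```

Call:
apply_moves(
  targets=[
    [0,0,13,0,0,0,1],
    [0,0,12,0,0,0,1],
    [0,0,3,0,0,0,1],
    [0,0,3,0,0,0,1],
    [0,0,3,0,0,0,1],
    [0,0,3,0,0,0,1],
    [0,0,3,0,0,0,1],
    [0,0,2.5,0,0,0,1],
    [0,0,0,0,0,0,1],
    [0,0,0,0,0,0,1],
  ],
)

```text
time: 10.45
tool_pos: [472.5, -25.2, 36.7]
tcp_rot: [180.0, 0.0, 154.0]
ft_force: [-4.4, 0.7, 7.7]
finger_gap: -0.1
grip_force: 3.9
```

Call:
apply_moves(
  targets=[
    [0,0,-5,0,0,0,1],
    [0,0,-15,0,0,0,1],
    [0,0,-30,0,0,0,1],
    [0,0,-35,0,0,0,1],
    [0,0,-35,0,0,0,1],
    [9.5,31.1,0,0,0,0,1],
    [9.5,31.1,0,0,0,0,1],
    [9.5,31.1,0,0,0,0,1],
    [9.5,31.1,0,0,0,0,1],
    [9.5,31.1,0,0,0,0,1],
    [9.5,31.1,0,0,0,0,1],
    [9.5,31.1,0,0,0,0,1],
    [9.5,31.1,0,0,0,0,1],
    [0,0,25,0,0,0,1],
    [0,0,25,0,0,0,1],
    [0,0,25,0,0,0,1],
    [0,0,0,0,0,0,1],
    [0,0,0,0,0,0,1],
  ],
)

```text
time: 12.7
tool_pos: [513.8, 232.0, 82.7]
tcp_rot: [179.9, 0.1, 154.0]
ft_force: [-0.1, 0.3, -0.3]
finger_gap: -0.0
grip_force: 0.0
```

Run:
```python
from h import *
t=optics.snapshot("top")[...,::-1];s=optics.snapshot("scene")[...,::-1]
c=lambda im,x,y:cv2.resize(im[y:y+60,x:x+80],None,fx=5,fy=5,interpolation=cv2.INTER_CUBIC)
a=np.hstack([c(t,365,130),c(s,200,170)]);b=np.hstack([c(t,265,155),c(s,290,195)])
cv2.imwrite("pics/c4.png",np.clip(np.vstack([a,b])*1.5,0,255).astype(np.uint8))
```

```text
(no output)
```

View pics/c4.png

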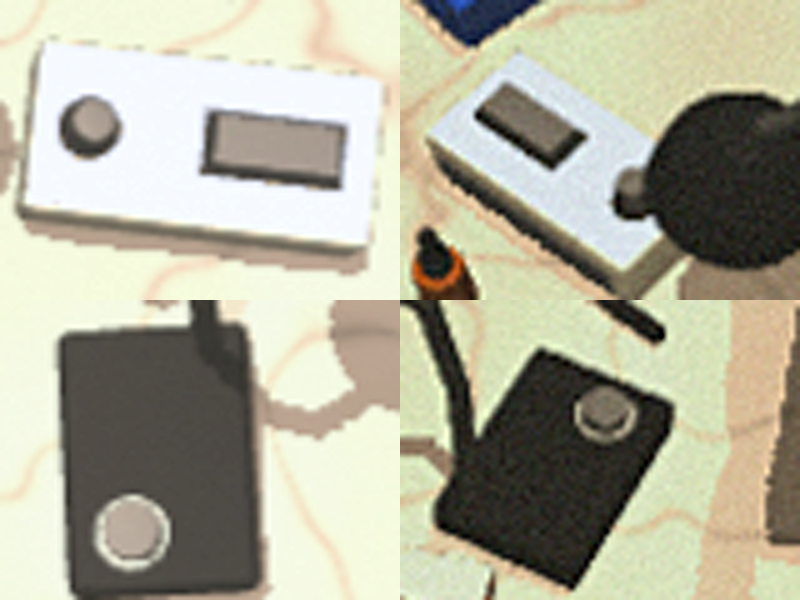

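The bar key at crop (530,125) and the lamp button at (605,410) are both down, and block and lamp stand where they did. Now the microscope key.

Call:
apply_moves(
  targets=[
    [0,0,13,0,0,0,1],
    [0,0,13,0,0,0,1],
    [0,0,3,0,0,0,1],
    [0,0,3,0,0,0,1],
    [0,0,3,0,0,0,1],
    [0,0,3,0,0,0,1],
    [0,0,3,0,0,0,1],
    [0,0,3,0,0,0,1],
    [0,0,0,0,0,0,1],
    [0,0,0,0,0,0,1],
  ],
)

```text
time: 14.05
tool_pos: [513.2, 231.8, 37.9]
tcp_rot: [180.0, 0.0, 154.0]
ft_force: [-4.8, -1.9, 9.2]
finger_gap: -0.0
grip_force: 4.5
```

Call:
apply_moves(
  targets=[
    [0,0,-5,0,0,0,1],
    [0,0,-15,0,0,0,1],
    [0,0,-30,0,0,0,1],
    [0,0,-35,0,0,0,1],
    [0,0,-35,0,0,0,1],
    [22,-11,0,0,0,0,1],
    [22,-11,0,0,0,0,1],
    [22,-11,0,0,0,0,1],
    [22,-11,0,0,0,0,1],
    [0,0,0,0,0,0,1],
    [0,0,0,0,0,0,1],
    [0,0,0,0,0,0,1],
  ],
)

```text
time: 15.55
tool_pos: [415.5, 230.7, 157.6]
tcp_rot: [180.0, 0.0, 154.0]
ft_force: [0.8, -0.9, -1.4]
finger_gap: 0.3
grip_force: 0.0
```

Run:
```python
from h import *
t=optics.snapshot("top")[...,::-1];s=optics.snapshot("scene")[...,::-1]
c=lambda im,x,y:cv2.resize(im[y:y+60,x:x+80],None,fx=5,fy=5,interpolation=cv2.INTER_CUBIC)
a=np.hstack([c(t,155,155),c(s,370,235)]);b=np.hstack([c(s,200,170),c(s,290,195)])
cv2.imwrite("pics/c5.png",np.clip(np.vstack([a,b])*1.5,0,255).astype(np.uint8))
```

```text
(no output)
```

View pics/c5.png

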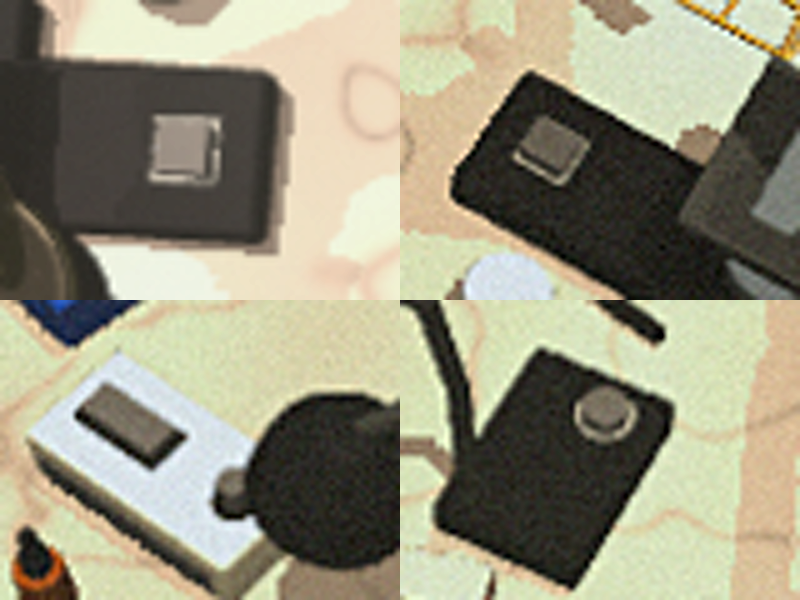

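All three keys are down: the square key at crop (555,143), bar at (130,413) and lamp button at (605,410). Nothing has moved and the arm is clear.

```bash
python3 -c "
from bench import r
print(r.hand_in())"
```

```text
the job is handed in; nothing more can be done
None
```

I pressed the bar key, the lamp button and the microscope key fully down in that order, left the small round button alone, saw no shift of the block or lamp in the pictures, and handed the job in at about 16 s.

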